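# Open the oil port on the last-turning gear case

### The arm

A 7-joint arm with a two-finger parallel gripper is mounted at the origin on the work surface. World frame = base frame: x ahead of the robot, y to its left, z up, the work surface at z = 0. Lengths are in m, angles in rad, forces in N, time in s.
With the tool pointing down it reaches from about 0.425 to 0.925 m from the base axis. Payload 6.8 kg.
Tool frame: the origin (TCP) lies on the centre line of the jaws, within the pads' length; the fingertips stand 14 mm ahead of it and the grasp point (between the pads) lies 5 mm behind it; y points along the fingers, x is the direction in which the jaws open and shut, and the axes are right-handed (so a half turn about y gives the same grasp; the last joint's range is limited). The gripper opens to 85 mm and grips with 20 to 120 N. Pads are 22 mm wide; open, the fingers measure 114 mm over their backs; the gripper's body (76 mm by 85 mm) begins 54 mm behind the grasp point. The pads swing forward as they close: fully open they stand 13 mm farther back than shut.
Start: joints at [-1.418, 0.477, 0.022, 1.555, -0.011, 1.109, -0.083], TCP at [0.174, 0.652, 0.208] pointing down, gripper open.
Joint ranges: [-2.96, 2.96], [-0.34, 2.1], [-1.41, 1.46], [0.24, 2.44], [-1.37, 4.51], [0.17, 1.92], [-2.96, 2.96]. Speed limits (rad/s): [2.39, 2.39, 3.14, 3.14, 3.14, 3.14, 3.14].

### API

Orientations are given as a rotation vector (axis times angle).
In Python, from bench import get_obs, vision, ticket gives the robot as it stands. The module is installed in compiled form; this text tells all that it offers.
- The arm moves only by the tool jog_arm, never from a script. Its argument "motion" is a list of rows, each an object of numbers: "gripper": the finger opening in mm, from 0 to 85.4; "tx", "ty", "tz": the shift along the tool's x, y, z in mm; "ax", "ay", "az": the turn, a rotation vector about the tool's x, y, z in rad. In form: [{"gripper": .., "tx": .., "ty": .., "tz": .., "ax": .., "ay": .., "az": ..}, ...]. A call has 1 to 12 rows; each row shifts and turns the commanded pose from where the row before left it, along the tool's axes as they then stand; what a row does not reach is not made up. A row lasts 1/10 s, in which the tool goes at most 50 mm and 8.59 degrees, less where a joint would pass 70% of its speed; a pose out of reach is approached as far as the arm can. A call is refused whole if a number of a shift passes 50 or a number of a turn 0.15, either way. A call with a gripper value outside its range is refused whole. The fingers move at their own pace and stop on an object; "newtons" is the grip in N (left out, the last holds). Time passes only in rows, so rows that do not move let the fingers close. It gives the time, the measured TCP pose, the force and the opening at its end, in the units of the state.
- get_obs(): the state, without advancing time (a new reading comes with each control period).
- vision.grab_frame(name): name is "side" or "top" or "wrist"; returns the picture (400x640x3 uint8, red, green, blue); there is no depth.
- vision.get_calibration(name): a dict with "camera_matrix" (3x3 intrinsics, pixels), "world_from_camera" (4x4, takes a point from camera to world coordinates). Camera axes: x right, y down, z forward; pixel columns grow to the right and rows downward; lengths in m; the calibration is good to about 2 mm. The wrist camera is an equidistant fisheye: a pixel r from the principal point sees the ray r / f radians off the axis. A picture is of the moment at which its call begins: read the wrist's pose just before it. get_calibration takes no time and is no camera call; for the wrist camera it gives the pose at the moment of the call.
- ticket.hand_in(): hands the job in, once; it reports no verdict.
The state is a dict: "clock": time; "joints": joint angles; "qvel": joint speeds; "tau": joint torques, N m; "tcp_pos": TCP position; "orientation": TCP orientation; "contact_force": force on the tool from outside, world axes, zero at the start; "moment": the same for the moment, N m; "grip_width": finger opening in m.
Only numpy, scipy, OpenCV 4.12 (cv2) and the standard library are available. Lean on these libraries where they do the work, as an engineer would, in place of code of your own. Each camera call takes 0.05 s, during which the arm holds its last target.

### The job

On the bench stand two grey gear cases, one carrying a wooden shoe last (a foot-shaped wooden form) on its shaft and one carrying a round brush drum. On top of the case with the wooden last, swing the flat metal cover counter-clockwise (seen from above) about its pivot screw until the round oil port beneath is completely uncovered, and leave it open. Leave the cover of the brush case as it is.

Things in the scene. Friction and masses are not known exactly. Their poses are not given: they have to be found in the camera images.
- last_cover (a joint): Swivel angle (rad) of the flat aluminium cover on the grey gear case with the wooden last. 0 = closed, against a stop pin; grows counter-clockwise seen from above, to a stop at 1.9. The port is fully uncovered from 0.82 on. Starts at 0 to 0.25, turns against light friction (about 1 N at the knob) and stays where left. Vertical axis through last_cover_pivot.
- last_cover_knob (a point): Centre, half-way up, of the upright round steel knob (16 mm diameter, 32 mm tall, spanning 66 to 98 mm above the bench) fixed on the free end of that cover, 90 mm from the pivot axis. A stop pin (8 mm diameter, top 68 mm above the bench) stands 15 mm beside the closed knob, on its clockwise side. The last, beyond the case's end, rises to 84 mm.
- last_cover_pivot (a point): Point on the cover's pivot axis, on the top face of its 5 mm plate, 66 mm above the bench; the screw head there is 18 mm wide and 4 mm high. The plate is 52 mm wide over the port, a 34 mm round hole 55 mm from the axis towards the closed knob. The case, fixed to the bench, is 170 x 124 mm, its top at 60 mm.
- brush_cover_knob (a point): Centre of the same kind of knob on the identical cover of the other gear case, the one with the round brush drum; not to be moved.

How it is judged:
At the end, for the whole second after the job is handed in: The cover on the case with the wooden last is swung open by more than 0.85 rad (49 degrees), so that its port is completely uncovered, and is at rest; the knob of the other case's cover is within 20 mm of where it started (value of joint last_cover above 0.85 rad and velocity of joint last_cover between -0.1 and 0.1 rad/s and distance of brush_cover_knob from where it was at the start of the episode below 0.02 m); the robot touches nothing.
It fails at once if the cover of the brush case is moved (its knob by more than 20 mm) (distance of brush_cover_knob from where it was at the start of the episode above 0.02 m).
It also fails if it takes over 38 s, if anything falls off the work surface, if the arm or the gripper's body presses on something with over 40 N, if the wrist force passes 120 N, or if a joint passes its speed limit or range.

## Working session

There is one attempt and no reset: what is moved stays moved. The work goes in short steps, Python scripts to look and compute and a tool call to move; the robot and the scene stay as the last step left them, time stands still between calls to the robot, and variables do not carry over. Pictures are saved under pics/ and viewed, and the job is handed in when it is done.

Besides the shell and the picture viewer there is one more tool, called after "Call:" by a JSON object that holds its "name" and its "arguments", one argument or row to a line. jog_arm: Moves the arm, as the interface text tells. Its arguments: {"type":"object","properties":{"motion":{"type":"array"},"newtons":{"type":"number"}},"required":["motion"]}

```bash
mkdir -p pics; python3 - <<'E'
from bench import get_obs, vision
import cv2
o=get_obs();print(o)
for n in ["top","side"]:
    f=vision.grab_frame(n);cv2.imwrite(f"pics/{n}0.png",f[:,:,::-1]);c=vision.get_calibration(n);print(n,c)
E
```

```text
{'clock': 0.0, 'joints': array([-1.4181219 ,  0.47777556,  0.02231002,  1.55647876, -0.01148795,
        1.10929482, -0.08310113]), 'qvel': array([-0.00046536, -0.00182596,  0.00025764,  0.0006109 ,  0.00164063,
        0.00092562, -0.00099793]), 'tau': array([ 4.74589579e-04, -5.96444106e+01,  1.60764970e+00, -2.81193262e+01,
        1.23711312e-02,  9.56888893e-03,  5.20639190e-06]), 'tcp_pos': array([0.17387151, 0.65155114, 0.20663011]), 'orientation': array([-1.32257299, -1.01406153,  1.01633714]), 'contact_force': array([-0.31371801, -0.5415803 ,  0.56244468]), 'moment': array([-0.04710585,  0.0381229 , -0.00555023]), 'grip_width': 0.08547433120151275}
top {'camera_matrix': array([[362.69674664,   0.        , 314.89796598],
       [  0.        , 362.69674664, 209.12731183],
       [  0.        ,   0.        ,   1.        ]]), 'world_from_camera': array([[-0.005909  , -0.98334404,  0.18165785,  0.41321358],
       [-0.9997485 ,  0.00973939,  0.02020095, -0.03927484],
       [-0.02163372, -0.1814928 , -0.98315428,  0.74854265],
       [ 0.        ,  0.        ,  0.        ,  1.        ]])}
side {'camera_matrix': array([[365.54561881,   0.        , 324.29932534],
       [  0.        , 365.54561881, 204.11083037],
       [  0.        ,   0.        ,   1.        ]]), 'world_from_camera': array([[-0.9996774 ,  0.01470278, -0.02071027,  0.52957229],
       [ 0.02536967,  0.53914904, -0.84182818,  0.51014385],
       [-0.00121129, -0.84208203, -0.53934812,  0.44997532],
       [ 0.        ,  0.        ,  0.        ,  1.        ]])}
```

View pics/top0.png

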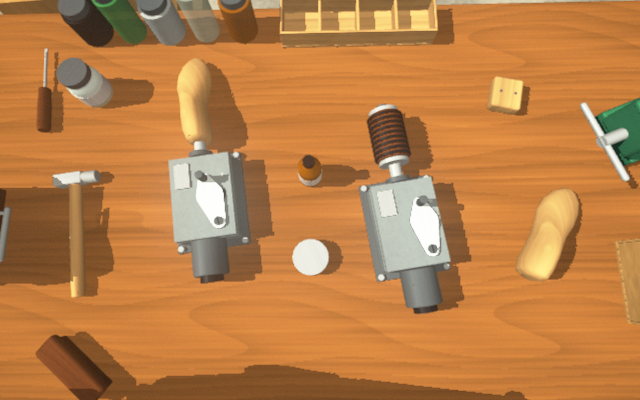

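View pics/side0.png

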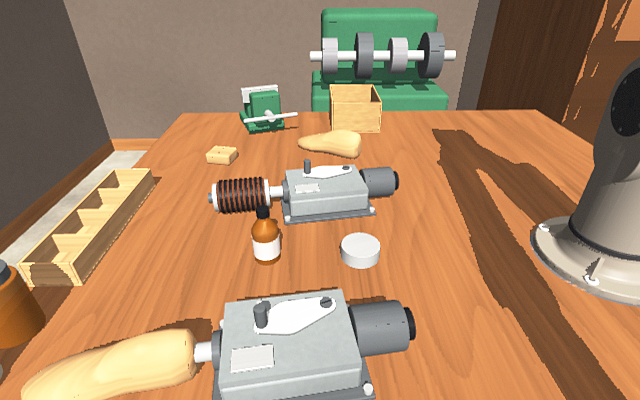

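The case with the last is the left one in the top view: knob near (201,177), pivot near (221,220). I'll enlarge both views.

```bash
python3 - <<'E'
import cv2
a=cv2.imread("pics/top0.png")[140:260,150:270];cv2.imwrite("pics/topc.png",cv2.resize(a,None,fx=5,fy=5,interpolation=cv2.INTER_CUBIC))
a=cv2.imread("pics/side0.png")[280:380,200:360];cv2.imwrite("pics/sidec.png",cv2.resize(a,None,fx=5,fy=5,interpolation=cv2.INTER_CUBIC))
E
```

```text
(no output)
```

View pics/topc.png

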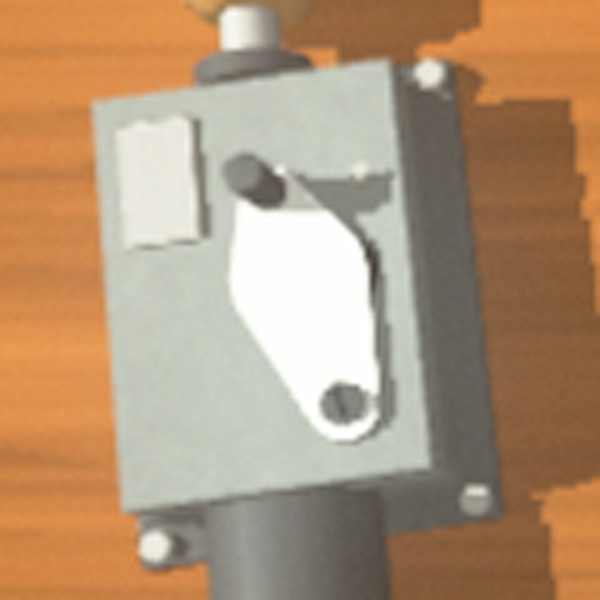

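View pics/sidec.png

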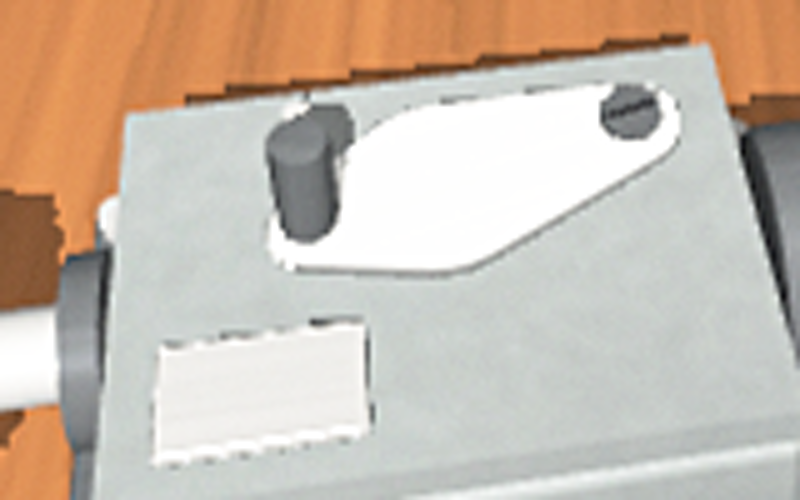

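```bash
cat > h.py <<'E'
from bench import get_obs, vision
import numpy as np
from scipy.spatial.transform import Rotation as R
def pt(n,u,v,z):
    c=vision.get_calibration(n);T=c["world_from_camera"]
    d=T[:3,:3]@np.linalg.inv(c["camera_matrix"])@[u,v,1];o=T[:3,3]
    return o+d*(z-o[2])/d[2]
E
python3 - <<'E'
from h import *
for a in [("top",199,174.8,.098),("top",219,220.8,.069),("side",260.4,310,.098),("side",326.2,302,.069),
 ("top",150+395/5,140+62/5,.06),("top",150+94/5,140+102/5,.06),("top",150+432/5,140+468/5,.06),("top",150+124/5,140+512/5,.06),("top",195,62,.06),("top",198,140,.06)]: print(a,pt(*a).round(4))
o=get_obs();print(R.from_rotvec(o["orientation"]).as_matrix().round(3))
E
```

```text
('top', 199, 174.8, 0.098) [0.6008 0.1905 0.098 ]
('top', 219, 220.8, 0.069) [0.518  0.1576 0.069 ]
('side', 260.4, 310, 0.098) [0.6007 0.2    0.098 ]
('side', 326.2, 302, 0.069) [0.5186 0.1628 0.069 ]
('top', 229.0, 152.4, 0.06) [0.6575 0.1459 0.06  ]
('top', 168.8, 160.4, 0.06) [0.6423 0.2663 0.06  ]
('top', 236.4, 233.6, 0.06) [0.4942 0.1256 0.06  ]
('top', 174.8, 242.4, 0.06) [0.4783 0.2436 0.06  ]
('top', 195, 62, 0.06) [0.8577 0.2253 0.06  ]
('top', 198, 140, 0.06) [0.6845 0.2098 0.06  ]
[[ 0.258 -0.    -0.966]
 [ 0.966 -0.002  0.258]
 [-0.002 -1.    -0.   ]]
```

Call:
{"name": "jog_arm", "arguments": {
  "motion": [
    {"gripper": 0, "tx": -15, "tz": -23},
    {"tx": -15, "tz": -23},
    {"tx": -15, "tz": -23},
    {"tx": -15, "tz": -23},
    {"tx": -15, "tz": -23},
    {"tx": -15, "tz": -23},
    {"tx": -15, "tz": -23},
    {"tx": -15, "tz": -23},
    {"tx": -15, "tz": -23},
    {"tx": -15, "tz": -23},
    {"tx": -15, "tz": -23},
    {"tx": -15, "tz": -23}
  ]
}}

```text
schema error: expected keys gripper, tx, ty, tz, ax, ay, az
```

Call:
{"name": "jog_arm", "arguments": {
  "motion": [
    {"tx": -15, "tz": -23},
    {"tx": -15, "tz": -23},
    {"tx": -15, "tz": -23},
    {"tx": -15, "tz": -23},
    {"tx": -15, "tz": -23},
    {"tx": -15, "tz": -23},
    {"tx": -15, "tz": -23},
    {"tx": -15, "tz": -23},
    {"tx": -15, "tz": -23},
    {"tx": -15, "tz": -23},
    {"tx": -15, "tz": -23},
    {"tx": 0}
  ]
}}

```text
schema error: expected keys gripper, tx, ty, tz, ax, ay, az
```

Call:
{"name": "jog_arm", "arguments": {
  "motion": [
    {"ay": -0.13},
    {"ay": -0.13},
    {"ay": -0.13},
    {"ay": -0.13},
    {"ay": -0.13},
    {"ty": 0}
  ]
}}

```text
schema error: expected keys gripper, tx, ty, tz, ax, ay, az
```

```bash
python3 - <<'E'
from h import *
import cv2
o=get_obs();r=R.from_rotvec(o["orientation"]).as_matrix();print(o["clock"],o["tcp_pos"],o["grip_width"],o["joints"]);print(r.round(3))
print(r.T@(np.array([.612,.168,.130])-o["tcp_pos"])*1e3)
f=vision.grab_frame("side");cv2.imwrite("pics/side1.png",f[:,:,::-1])
f=vision.grab_frame("wrist");cv2.imwrite("pics/wrist1.png",f[:,:,::-1])
E
```

```text
0.1 [0.17391175 0.65164974 0.20672068] 0.08556371083144486 [-1.41810638  0.47774632  0.0223385   1.5563119  -0.01150395  1.10926758
 -0.08309805]
[[ 0.258 -0.    -0.966]
 [ 0.966 -0.002  0.258]
 [-0.002 -1.    -0.   ]]
[-354.22750026   77.34899169 -547.96392325]
```

View pics/side1.png

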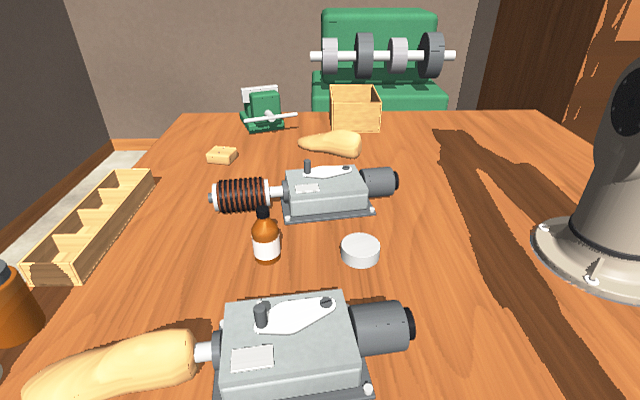

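View pics/wrist1.png

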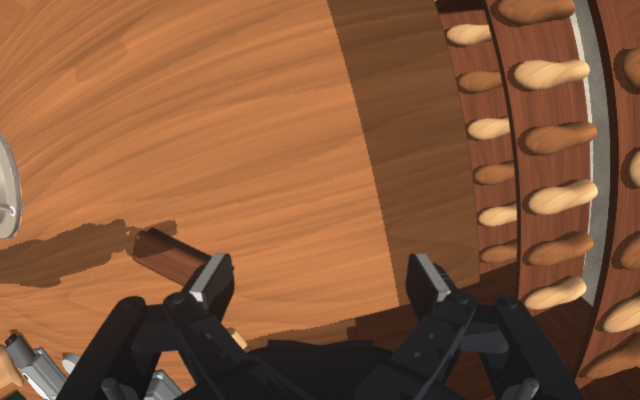

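The moves were refused because every row needs all seven keys, so nothing has moved. I'll resend them in full.

Call:
{"name": "jog_arm", "arguments": {
  "motion": [
    {"gripper": 0, "tx": -30, "ty": 0, "tz": -40, "ax": 0, "ay": 0, "az": 0},
    {"gripper": 0, "tx": -30, "ty": 0, "tz": -40, "ax": 0, "ay": 0, "az": 0},
    {"gripper": 0, "tx": -30, "ty": 0, "tz": -40, "ax": 0, "ay": 0, "az": 0},
    {"gripper": 0, "tx": -30, "ty": 0, "tz": -40, "ax": 0, "ay": 0, "az": 0},
    {"gripper": 0, "tx": -30, "ty": 0, "tz": -40, "ax": 0, "ay": 0, "az": 0},
    {"gripper": 0, "tx": -30, "ty": 0, "tz": -40, "ax": 0, "ay": 0, "az": 0},
    {"gripper": 0, "tx": -30, "ty": 0, "tz": -40, "ax": 0, "ay": 0, "az": 0},
    {"gripper": 0, "tx": -30, "ty": 0, "tz": -40, "ax": 0, "ay": 0, "az": 0},
    {"gripper": 0, "tx": 0, "ty": 0, "tz": 0, "ax": 0, "ay": 0, "az": 0}
  ]
}}

```text
clock: 1.1
tcp_pos: [0.4265, 0.3304, 0.2078]
orientation: [-1.33, -1.007, 1.006]
contact_force: [0.2, 1.1, 0.1]
grip_width: -0.0
```

Call:
{"name": "jog_arm", "arguments": {
  "motion": [
    {"gripper": 0, "tx": -18, "ty": 0, "tz": -37, "ax": 0, "ay": 0, "az": 0},
    {"gripper": 0, "tx": -18, "ty": 0, "tz": -37, "ax": 0, "ay": 0, "az": 0},
    {"gripper": 0, "tx": -18, "ty": 0, "tz": -37, "ax": 0, "ay": 0, "az": 0},
    {"gripper": 0, "tx": -18, "ty": 0, "tz": -37, "ax": 0, "ay": 0, "az": 0},
    {"gripper": 0, "tx": -18, "ty": 0, "tz": -37, "ax": 0, "ay": 0, "az": 0},
    {"gripper": 0, "tx": -18, "ty": 0, "tz": -37, "ax": 0, "ay": 0, "az": 0},
    {"gripper": 0, "tx": 0, "ty": 0, "tz": 0, "ax": 0, "ay": -0.13, "az": 0},
    {"gripper": 0, "tx": 0, "ty": 0, "tz": 0, "ax": 0, "ay": -0.13, "az": 0},
    {"gripper": 0, "tx": 0, "ty": 0, "tz": 0, "ax": 0, "ay": -0.13, "az": 0},
    {"gripper": 0, "tx": 0, "ty": 0, "tz": 0, "ax": 0, "ay": -0.13, "az": 0},
    {"gripper": 0, "tx": 0, "ty": 0, "tz": 0, "ax": 0, "ay": -0.13, "az": 0},
    {"gripper": 0, "tx": 0, "ty": 0, "tz": 0, "ax": 0, "ay": 0, "az": 0}
  ]
}}

```text
clock: 2.3
tcp_pos: [0.6078, 0.1763, 0.2074]
orientation: [-0.998, -1.49, 1.491]
contact_force: [0.4, -0.4, -0.2]
grip_width: -0.0002
```

```bash
cat > look.py <<'E'
from h import *
import cv2,sys
k=sys.argv[1]
o=get_obs();r=R.from_rotvec(o["orientation"]).as_matrix();print(o["clock"],o["tcp_pos"],o["grip_width"],o["joints"].round(2),o["contact_force"]);print(r.round(3))
print(r.T@(np.array([.612,.168,.130])-o["tcp_pos"])*1e3)
for n in ["side","top"]:
    f=vision.grab_frame(n);cv2.imwrite(f"pics/{n}{k}.png",f[:,:,::-1])
    c=f[200:400,160:440] if n=="side" else f[100:300,100:380]
    cv2.imwrite(f"pics/{n}{k}c.png",cv2.resize(c[:,:,::-1],None,fx=2.8,fy=2.8,interpolation=cv2.INTER_CUBIC))
E
python3 look.py 2
```

```text
2.3 [0.60780763 0.17631967 0.20740161] -0.0001583821601108487 [-0.47  0.41  0.12  1.67 -0.05  1.07  1.63] [ 0.44452386 -0.36790964 -0.19826862]
[[-0.38  -0.    -0.925]
 [ 0.925  0.    -0.38 ]
 [ 0.    -1.     0.   ]]
[-9.31286655 77.39849417 -0.73872992]
```

View pics/side2.png

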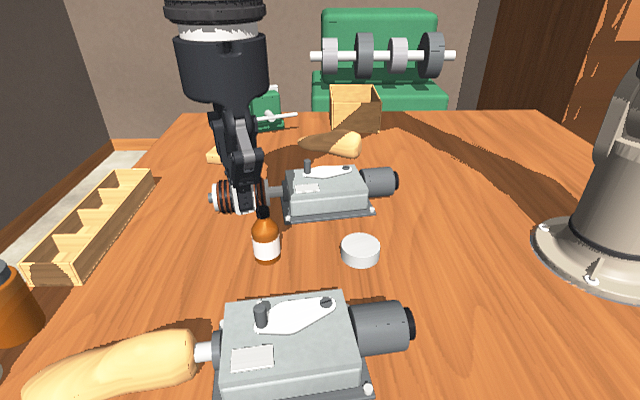

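View pics/top2.png

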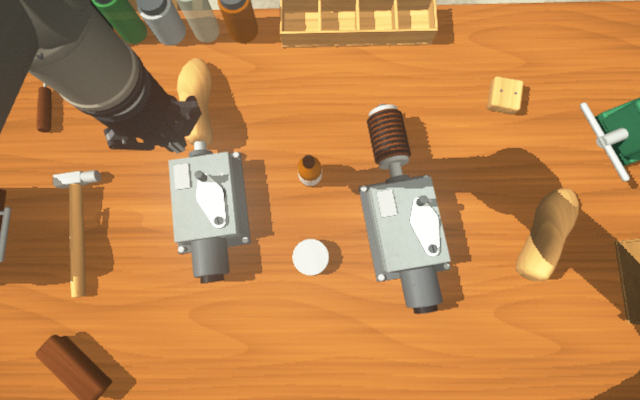

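Call:
{"name": "jog_arm", "arguments": {
  "motion": [
    {"gripper": 0, "tx": -12, "ty": 0, "tz": 0, "ax": 0, "ay": 0, "az": 0},
    {"gripper": 0, "tx": 0, "ty": 25, "tz": 0, "ax": 0, "ay": 0, "az": 0},
    {"gripper": 0, "tx": 0, "ty": 25, "tz": 0, "ax": 0, "ay": 0, "az": 0},
    {"gripper": 0, "tx": 0, "ty": 25, "tz": 0, "ax": 0, "ay": 0, "az": 0},
    {"gripper": 0, "tx": 0, "ty": 0, "tz": 0, "ax": 0, "ay": 0, "az": 0}
  ]
}}

```text
clock: 2.9
tcp_pos: [0.6103, 0.1634, 0.1291]
orientation: [-0.997, -1.482, 1.493]
contact_force: [-0.5, 0.3, 0.4]
grip_width: 0.0001
```

```bash
python3 look.py 3; python3 - <<'E'
from h import *
c=vision.get_calibration("side");T=np.linalg.inv(c["world_from_camera"])
p=get_obs()["tcp_pos"]
for d in (0,-.014,-.027):
    q=c["camera_matrix"]@(T[:3,:3]@(p+[0,0,d])+T[:3,3]);print(d,q[:2]/q[2])
E
```

```text
2.9 [0.61026211 0.16339743 0.12912573] 5.653228038597871e-05 [-0.45  0.49  0.12  1.74 -0.07  0.92  1.65] [-0.47820627  0.2930954   0.38451379]
[[-0.378 -0.006 -0.926]
 [ 0.926 -0.003 -0.378]
 [-0.    -1.     0.007]]
[ 3.60541702 -0.89799768 -3.34107852]
0 [251.55772684 269.12348064]
-0.014 [252.74486364 277.28455635]
-0.027 [253.81340344 284.63032665]
```

View pics/side3c.png

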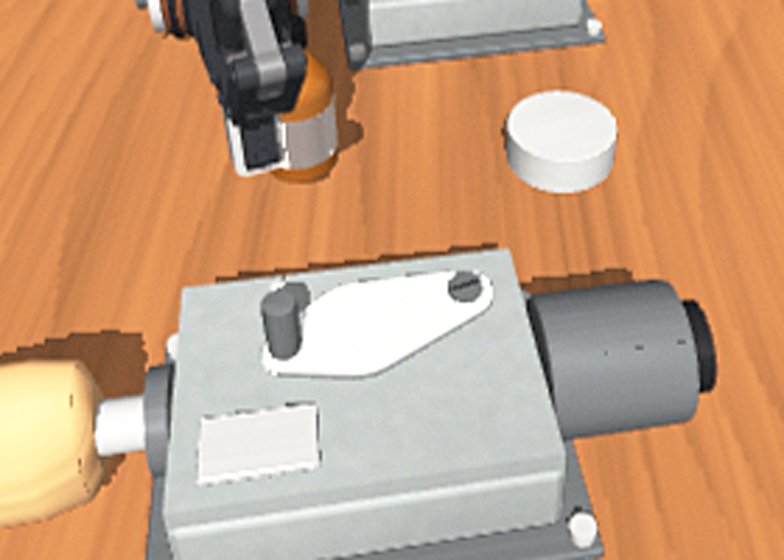

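View pics/top3c.png

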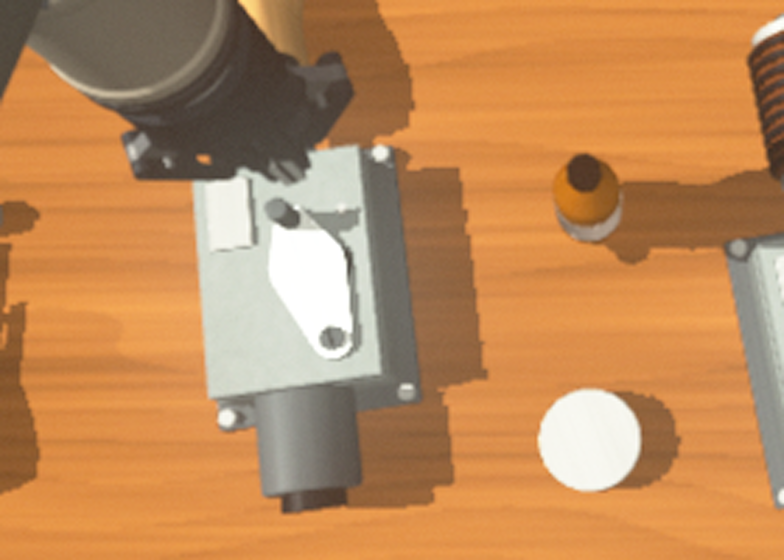

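```bash
python3 - <<'E'
from h import *
for z in (.1,.115,.13,.145): print(z,pt("side",254,259,z).round(4),pt("top",203,161,z).round(4))
import cv2
a=cv2.imread("pics/top3.png")[130:200,150:260];a=cv2.resize(a,None,fx=7,fy=7,interpolation=cv2.INTER_CUBIC)
cv2.imwrite("pics/t3z.png",a)
a=cv2.imread("pics/side3.png")[200:280,200:300];a=cv2.resize(a,None,fx=7,fy=7,interpolation=cv2.INTER_CUBIC)
cv2.imwrite("pics/s3z.png",a)
f=vision.grab_frame("wrist");cv2.imwrite("pics/wrist3.png",f[:,:,::-1])
E
```

```text
0.1 [0.6209 0.1075 0.1   ] [0.627  0.1836 0.1   ]
0.115 [0.617  0.1247 0.115 ] [0.6221 0.1785 0.115 ]
0.13 [0.6131 0.142  0.13  ] [0.6171 0.1733 0.13  ]
0.145 [0.6092 0.1593 0.145 ] [0.6122 0.1682 0.145 ]
```

View pics/t3z.png

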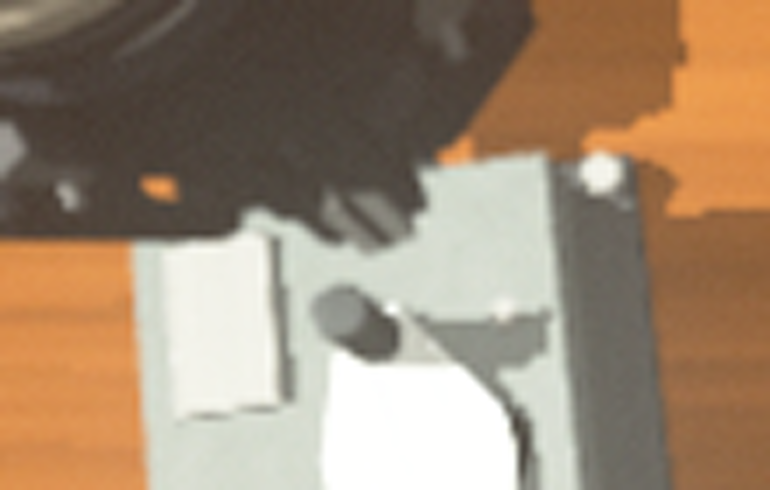

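View pics/s3z.png

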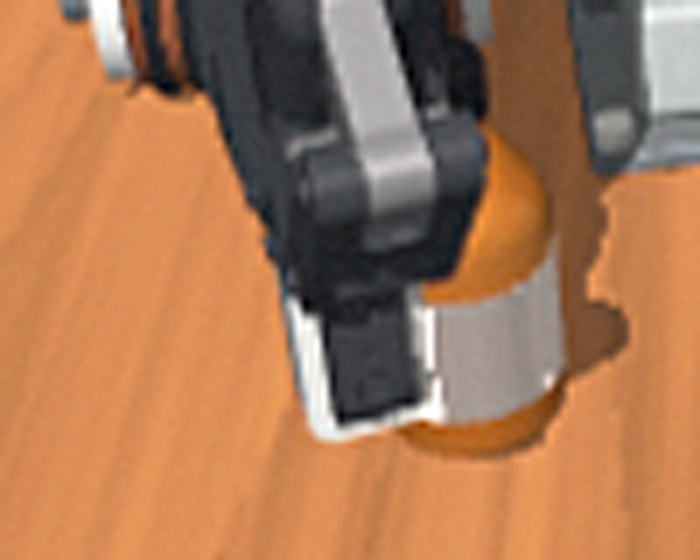

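View pics/wrist3.png

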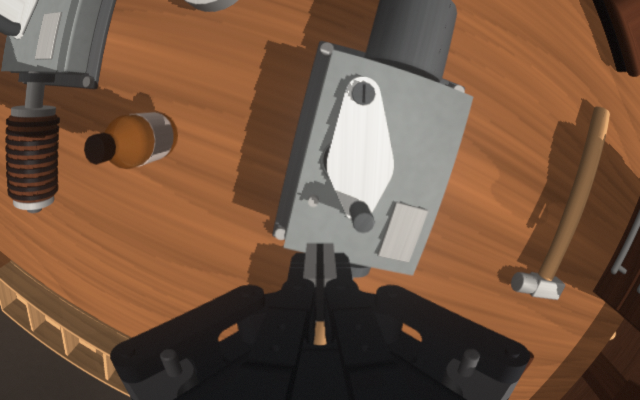

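```bash
cat >> h.py <<'E'
def ray(n,u,v):
    c=vision.get_calibration(n);T=c["world_from_camera"];K=c["camera_matrix"]
    d=np.linalg.inv(K)@[u,v,1]
    if n=="wrist":
        r=np.hypot(d[0],d[1]);d=np.array([d[0]/r*np.sin(r),d[1]/r*np.sin(r),np.cos(r)])
    d=T[:3,:3]@d;return T[:3,3],d/np.linalg.norm(d)
def tri(*obs):
    A=np.zeros((3,3));b=np.zeros(3);L=[]
    for x in obs:
        o,d=ray(*x);P=np.eye(3)-np.outer(d,d);A+=P;b+=P@o;L.append((o,P))
    p=np.linalg.solve(A,b);return p.round(4),[round(1e3*np.linalg.norm(P@(p-o)),1) for o,P in L]
E
python3 - <<'E'
from h import *
c=vision.get_calibration("wrist");print(c["world_from_camera"].round(4),c["camera_matrix"][0])
print("tip",tri(("side",252,262),("top",202.5,164)))
print("tip",tri(("wrist",320,245),("top",202.5,164)),tri(("wrist",320,245),("side",252,262)))
print("knob",tri(("side",260.4,310),("top",199,174.8)),tri(("side",260.4,310),("wrist",361,213)),tri(("top",199,174.8),("wrist",361,213)))
print("piv",tri(("side",326.2,302),("top",219,220.8)),tri(("side",326.2,302),("wrist",363,93)),tri(("top",219,220.8),("wrist",363,93)))
E
```

```text
[[-3.785e-01  8.854e-01  2.696e-01  5.443e-01]
 [ 9.256e-01  3.624e-01  1.095e-01  1.368e-01]
 [-8.000e-04  2.910e-01 -9.567e-01  3.009e-01]
 [ 0.000e+00  0.000e+00  0.000e+00  1.000e+00]] [309.70691629   0.         319.56302628]
tip (array([0.6082, 0.1681, 0.1473]), [np.float64(2.1), np.float64(2.1)])
tip (array([0.5973, 0.1585, 0.1759]), [np.float64(0.6), np.float64(0.6)]) (array([0.6111, 0.1643, 0.1446]), [np.float64(0.1), np.float64(0.1)])
knob (array([0.6026, 0.1932, 0.0904]), [np.float64(0.4), np.float64(0.4)]) (array([0.6015, 0.1922, 0.0888]), [np.float64(1.1), np.float64(1.1)]) (array([0.5957, 0.186 , 0.1114]), [np.float64(1.3), np.float64(1.3)])
piv (array([0.5186, 0.1588, 0.0647]), [np.float64(0.1), np.float64(0.1)]) (array([0.519 , 0.1613, 0.0673]), [np.float64(0.4), np.float64(0.4)]) (array([0.519 , 0.1615, 0.0585]), [np.float64(1.0), np.float64(1.0)])
```

Call:
{"name": "jog_arm", "arguments": {
  "motion": [
    {"gripper": 0, "tx": 0, "ty": 15, "tz": 0, "ax": 0, "ay": 0, "az": 0},
    {"gripper": 0, "tx": 0, "ty": 15, "tz": 0, "ax": 0, "ay": 0, "az": 0},
    {"gripper": 0, "tx": 0, "ty": 0, "tz": 0, "ax": 0, "ay": 0, "az": 0}
  ]
}}

```text
clock: 3.35
tcp_pos: [0.6107, 0.1646, 0.1]
orientation: [-0.996, -1.486, 1.492]
contact_force: [-0.7, 1.1, -0.0]
grip_width: -0.0002
```

```bash
python3 look.py 4; python3 - <<'E'
from h import *
import cv2
a=cv2.imread("pics/side4.png")[230:340,200:340];a=cv2.resize(a,None,fx=5.5,fy=5.5,interpolation=cv2.INTER_CUBIC)
cv2.imwrite("pics/s4z.png",a)
f=vision.grab_frame("wrist")[60:300,200:480];cv2.imwrite("pics/wrist4.png",cv2.resize(f[:,:,::-1],None,fx=2.5,fy=2.5))
E
```

```text
3.35 [0.6107082  0.16464931 0.10002395] -0.00016721344088968494 [-0.44  0.52  0.11  1.76 -0.07  0.87  1.66] [-0.74903307  1.1250759  -0.04075617]
[[-0.38  -0.004 -0.925]
 [ 0.925 -0.001 -0.38 ]
 [ 0.    -1.     0.004]]
[  2.61779471 -29.98545749  -2.34072542]
```

View pics/s4z.png

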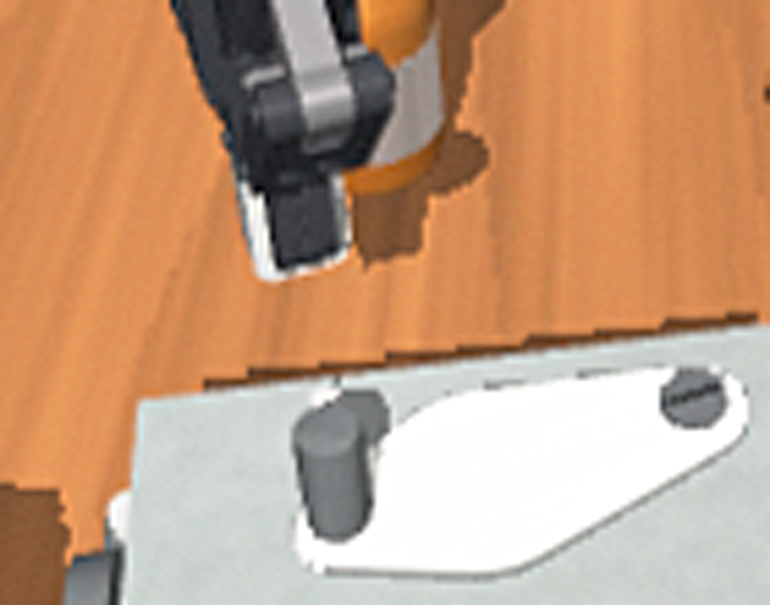

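View pics/wrist4.png

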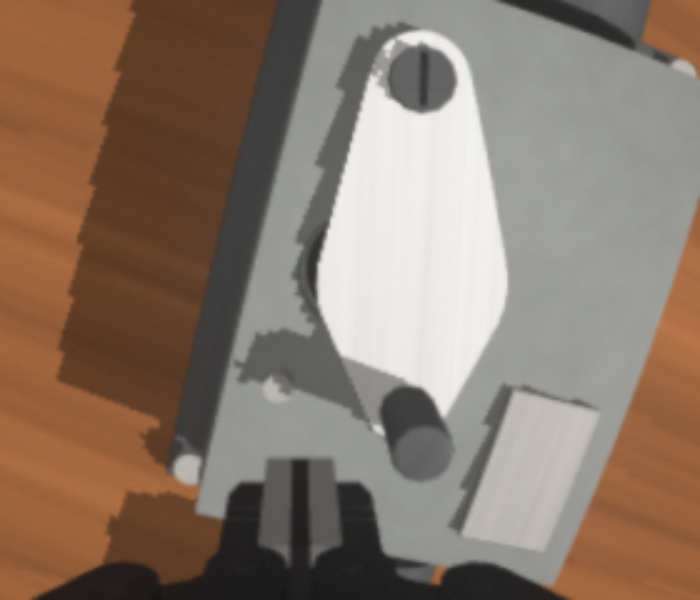

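View pics/top4c.png

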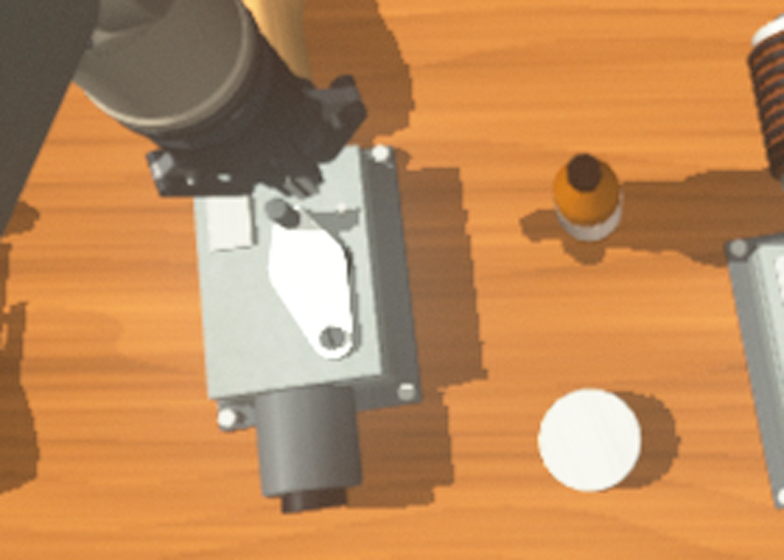

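Call:
{"name": "jog_arm", "arguments": {
  "motion": [
    {"gripper": 0, "tx": 0, "ty": 5, "tz": 0, "ax": 0, "ay": 0, "az": 0},
    {"gripper": 0, "tx": 0, "ty": 5, "tz": 0, "ax": 0, "ay": 0, "az": 0},
    {"gripper": 0, "tx": 4, "ty": 0, "tz": 0, "ax": 0, "ay": 0, "az": 0},
    {"gripper": 0, "tx": 4, "ty": 0, "tz": 0, "ax": 0, "ay": 0, "az": 0},
    {"gripper": 0, "tx": 4, "ty": 0, "tz": 0, "ax": 0, "ay": 0, "az": 0},
    {"gripper": 0, "tx": 0, "ty": 0, "tz": 0, "ax": 0, "ay": 0, "az": 0}
  ]
}}

```text
clock: 4.1
tcp_pos: [0.6077, 0.1775, 0.0928]
orientation: [-0.998, -1.491, 1.49]
contact_force: [-0.8, 0.6, -0.1]
grip_width: 0.0001
```

```bash
python3 look.py 5; python3 - <<'E'
from h import *
import cv2
a=cv2.imread("pics/side5.png")[230:340,200:340];a=cv2.resize(a,None,fx=5.5,fy=5.5,interpolation=cv2.INTER_CUBIC)
cv2.imwrite("pics/s5z.png",a)
f=vision.grab_frame("wrist")[60:300,200:480];cv2.imwrite("pics/wrist5.png",cv2.resize(f[:,:,::-1],None,fx=2.5,fy=2.5))
E
```

```text
4.1 [0.60771099 0.17747978 0.09278296] 0.0001075088651926352 [-0.46  0.53  0.11  1.76 -0.07  0.85  1.64] [-0.84325256  0.62867559 -0.0913004 ]
[[-0.381  0.    -0.925]
 [ 0.925  0.001 -0.381]
 [ 0.001 -1.    -0.   ]]
[-10.37592008 -37.2232739   -0.37134129]
```

View pics/s5z.png

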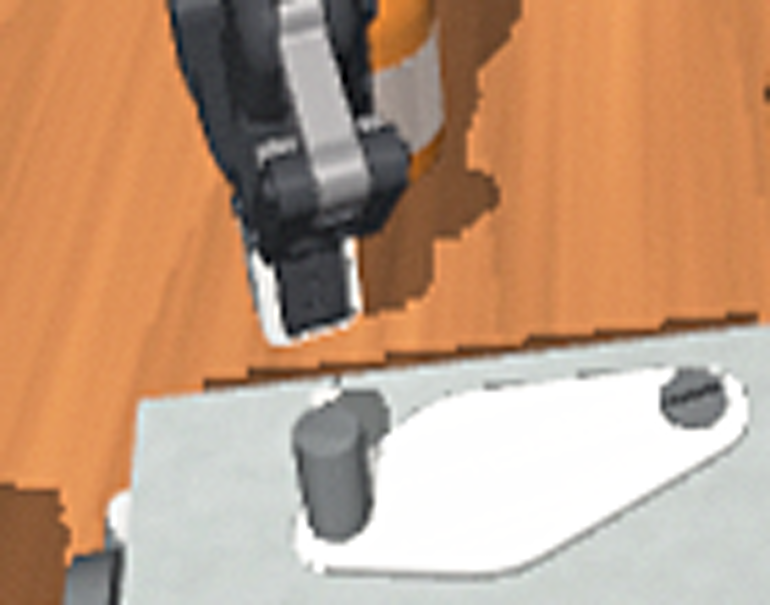

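View pics/wrist5.png

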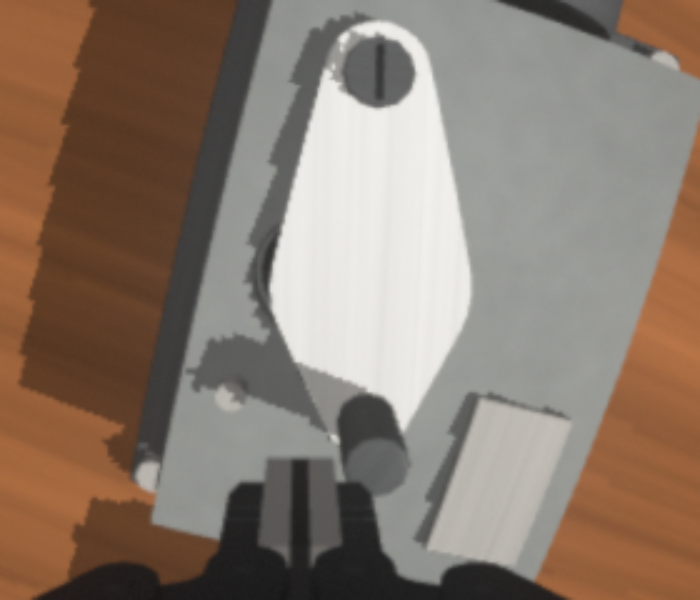

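```bash
python3 - <<'E'
from h import *
def at(n,u,v,z):
    o,d=ray(n,u,v);return (o+d*(z-o[2])/d[2]).round(4)
print("pin",at("wrist",292,216,.068),"knobtop",at("wrist",200+376/2.5,60+467/2.5,.098),"knobbase",at("wrist",200+362/2.5,60+415/2.5,.070),"piv",at("wrist",200+380/2.5,60+70/2.5,.07))
print("tip side",[ (z,at("side",252,292,z),at("wrist",320,244,z)) for z in (.08,.1,.11,.12)])
print(vision.get_calibration("wrist")["camera_matrix"])
E
```

```text
pin [0.6088 0.157  0.068 ] knobtop [0.6028 0.1934 0.098 ] knobbase [0.6013 0.1916 0.07  ] piv [0.5185 0.1607 0.07  ]
tip side [(0.08, array([0.6196, 0.1523, 0.08  ]), array([0.6153, 0.1796, 0.08  ])), (0.1, array([0.6148, 0.1717, 0.1   ]), array([0.6069, 0.1761, 0.1   ])), (0.11, array([0.6123, 0.1813, 0.11  ]), array([0.6026, 0.1744, 0.11  ])), (0.12, array([0.6099, 0.191 , 0.12  ]), array([0.5984, 0.1726, 0.12  ]))]
[[309.70691629   0.         319.56302628]
 [  0.         309.70691629 201.99554799]
 [  0.           0.           1.        ]]
```

Call:
{"name": "jog_arm", "arguments": {
  "motion": [
    {"gripper": 0, "tx": -10, "ty": 0, "tz": 0, "ax": 0, "ay": 0, "az": 0},
    {"gripper": 0, "tx": 0, "ty": 8, "tz": 0, "ax": 0, "ay": 0, "az": 0},
    {"gripper": 0, "tx": 0, "ty": 8, "tz": 0, "ax": 0, "ay": 0, "az": 0},
    {"gripper": 0, "tx": 0, "ty": 0, "tz": 0, "ax": 0, "ay": 0, "az": 0}
  ]
}}

```text
clock: 4.65
tcp_pos: [0.6105, 0.1664, 0.0747]
orientation: [-0.997, -1.487, 1.491]
contact_force: [0.2, -0.4, -0.7]
grip_width: -0.0
```

```bash
cat > look2.py <<'E'
from h import *
import cv2,sys
k=sys.argv[1]
o=get_obs();print(o["clock"],o["tcp_pos"].round(4),o["contact_force"].round(1))
a=vision.grab_frame("side")[230:340,200:340,::-1]
f=vision.grab_frame("wrist")[60:300,200:480,::-1]
a=cv2.resize(a,(460,361),interpolation=cv2.INTER_CUBIC);f=cv2.resize(f,(340,291),interpolation=cv2.INTER_CUBIC)
m=np.zeros((361,800,3),np.uint8);m[:,:460]=a;m[:291,460:]=f
cv2.imwrite(f"pics/m{k}.png",m)
E
python3 look2.py 6
```

```text
4.65 [0.6105 0.1664 0.0747] [ 0.2 -0.4 -0.7]
```

View pics/m6.png

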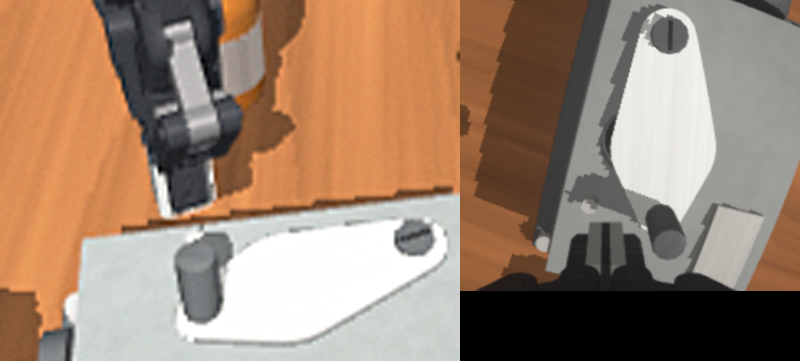

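Call:
{"name": "jog_arm", "arguments": {
  "motion": [
    {"gripper": 0, "tx": 0, "ty": 6, "tz": 0, "ax": 0, "ay": 0, "az": 0},
    {"gripper": 0, "tx": 0, "ty": 4, "tz": 0, "ax": 0, "ay": 0, "az": 0},
    {"gripper": 0, "tx": 0, "ty": 0, "tz": 0, "ax": 0, "ay": 0, "az": 0}
  ]
}}

```text
clock: 5.05
tcp_pos: [0.6112, 0.1669, 0.0658]
orientation: [-0.998, -1.489, 1.491]
contact_force: [0.3, -0.5, -0.8]
grip_width: -0.0001
```

```bash
python3 look2.py 7
```

```text
5.05 [0.6112 0.1669 0.0658] [ 0.3 -0.5 -0.8]
```

View pics/m7.png

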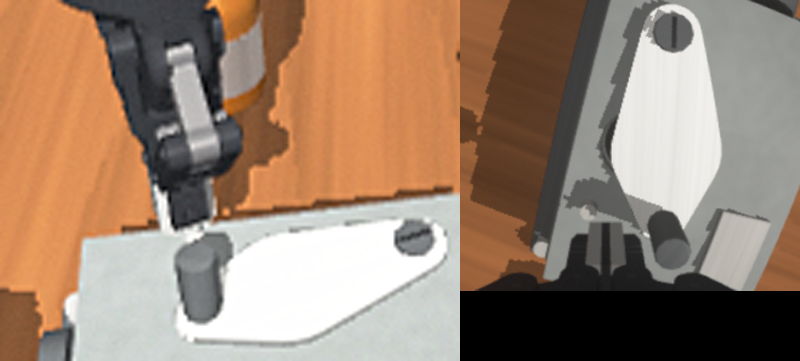

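Call:
{"name": "jog_arm", "arguments": {
  "motion": [
    {"gripper": 0, "tx": 0, "ty": 4, "tz": 0, "ax": 0, "ay": 0, "az": 0},
    {"gripper": 0, "tx": 5, "ty": 0, "tz": 0, "ax": 0, "ay": 0, "az": 0},
    {"gripper": 0, "tx": 5, "ty": 0, "tz": 0, "ax": 0, "ay": 0, "az": 0},
    {"gripper": 0, "tx": 5, "ty": 0, "tz": 0, "ax": 0, "ay": 0, "az": 0},
    {"gripper": 0, "tx": 5, "ty": 0, "tz": 0, "ax": 0, "ay": 0, "az": 0},
    {"gripper": 0, "tx": 0, "ty": 0, "tz": 0, "ax": 0, "ay": 0, "az": 0}
  ]
}}

```text
clock: 5.75
tcp_pos: [0.6036, 0.1867, 0.0626]
orientation: [-0.998, -1.491, 1.49]
contact_force: [0.1, -0.7, 0.7]
grip_width: -0.0003
```

```bash
python3 look2.py 8
```

```text
5.75 [0.6036 0.1867 0.0626] [ 0.1 -0.7  0.7]
```

View pics/m8.png

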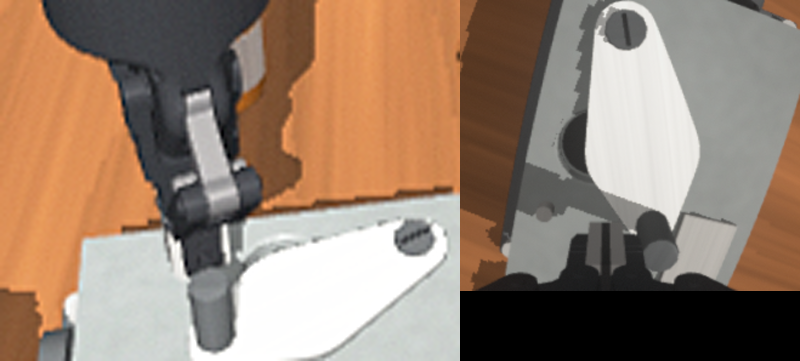

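Call:
{"name": "jog_arm", "arguments": {
  "motion": [
    {"gripper": 0, "tx": 6.7, "ty": 0, "tz": -0.4, "ax": 0, "ay": -0.075, "az": 0},
    {"gripper": 0, "tx": 6.7, "ty": 0, "tz": -0.4, "ax": 0, "ay": -0.075, "az": 0},
    {"gripper": 0, "tx": 6.7, "ty": 0, "tz": -0.4, "ax": 0, "ay": -0.075, "az": 0},
    {"gripper": 0, "tx": 6.7, "ty": 0, "tz": -0.4, "ax": 0, "ay": -0.075, "az": 0},
    {"gripper": 0, "tx": 6.7, "ty": 0, "tz": -0.4, "ax": 0, "ay": -0.075, "az": 0},
    {"gripper": 0, "tx": 6.7, "ty": 0, "tz": -0.4, "ax": 0, "ay": -0.075, "az": 0},
    {"gripper": 0, "tx": 0, "ty": 0, "tz": 0, "ax": 0, "ay": 0, "az": 0}
  ]
}}

```text
clock: 6.55
tcp_pos: [0.584, 0.2207, 0.0627]
orientation: [-0.686, -1.796, 1.796]
contact_force: [-0.1, 0.0, 0.3]
grip_width: 0.0002
```

```bash
python3 look2.py 9
```

```text
6.55 [0.584  0.2207 0.0627] [-0.1  0.   0.3]
```

View pics/m9.png

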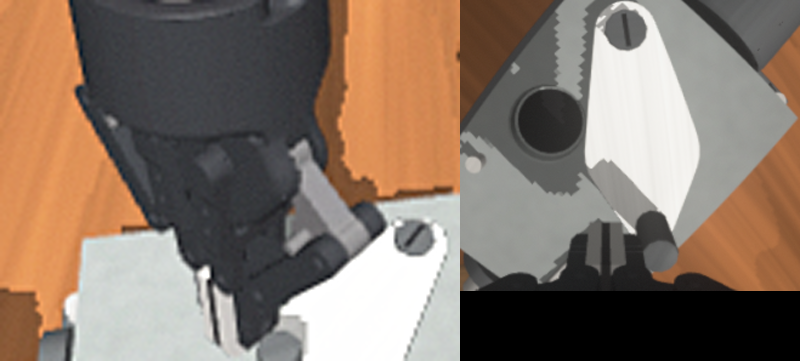

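Pushing works: the cover follows and the port at (550,120) in the wrist view is nearly all in sight. I'll continue well past the limit.

Call:
{"name": "jog_arm", "arguments": {
  "motion": [
    {"gripper": 0, "tx": 6.7, "ty": 0, "tz": -0.4, "ax": 0, "ay": -0.075, "az": 0},
    {"gripper": 0, "tx": 6.7, "ty": 0, "tz": -0.4, "ax": 0, "ay": -0.075, "az": 0},
    {"gripper": 0, "tx": 6.7, "ty": 0, "tz": -0.4, "ax": 0, "ay": -0.075, "az": 0},
    {"gripper": 0, "tx": 6.7, "ty": 0, "tz": -0.4, "ax": 0, "ay": -0.075, "az": 0},
    {"gripper": 0, "tx": 6.7, "ty": 0, "tz": -0.4, "ax": 0, "ay": -0.075, "az": 0},
    {"gripper": 0, "tx": 6.7, "ty": 0, "tz": -0.4, "ax": 0, "ay": -0.075, "az": 0},
    {"gripper": 0, "tx": 0, "ty": 0, "tz": 0, "ax": 0, "ay": 0, "az": 0}
  ]
}}

```text
clock: 7.35
tcp_pos: [0.5513, 0.2427, 0.0627]
orientation: [-0.294, -2.07, 2.07]
contact_force: [0.1, -0.3, -0.8]
grip_width: 0.0001
```

```bash
python3 look2.py 10;python3 - <<'E'
from h import *
print(get_obs()["joints"].round(2))
E
```

```text
7.35 [0.5513 0.2427 0.0627] [ 0.1 -0.3 -0.8]
[-0.42  0.53 -0.13  1.84  0.1   0.77  2.26]
```

View pics/m10.png

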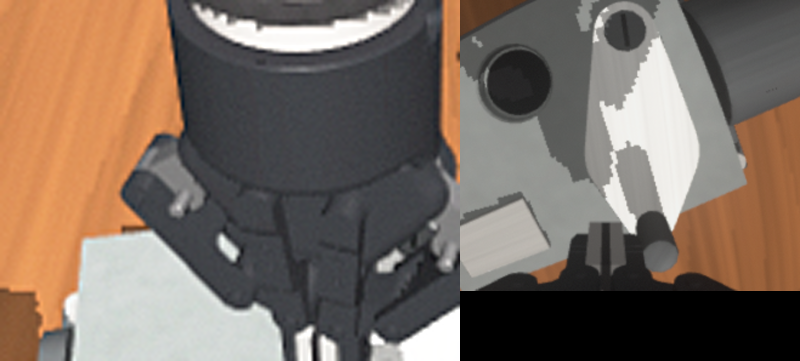

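The port at (515,82) is completely clear of the cover. I'll back off and lift.

Call:
{"name": "jog_arm", "arguments": {
  "motion": [
    {"gripper": 0, "tx": -6, "ty": 0, "tz": 0, "ax": 0, "ay": 0, "az": 0},
    {"gripper": 0, "tx": -6, "ty": 0, "tz": 0, "ax": 0, "ay": 0, "az": 0},
    {"gripper": 0, "tx": 0, "ty": -15, "tz": 0, "ax": 0, "ay": 0, "az": 0},
    {"gripper": 0, "tx": 0, "ty": -30, "tz": 0, "ax": 0, "ay": 0, "az": 0},
    {"gripper": 0, "tx": 0, "ty": -30, "tz": 0, "ax": 0, "ay": 0, "az": 0},
    {"gripper": 0, "tx": 0, "ty": -30, "tz": 0, "ax": 0, "ay": 0, "az": 0},
    {"gripper": 0, "tx": 0, "ty": -30, "tz": 0, "ax": 0, "ay": 0, "az": 0},
    {"gripper": 0, "tx": 0, "ty": 0, "tz": 0, "ax": 0, "ay": 0, "az": 0},
    {"gripper": 0, "tx": 0, "ty": 0, "tz": 0, "ax": 0, "ay": 0, "az": 0}
  ]
}}

```text
clock: 8.35
tcp_pos: [0.5637, 0.2397, 0.1992]
orientation: [-0.296, -2.073, 2.069]
contact_force: [-0.4, -0.0, 0.9]
grip_width: -0.0001
```

```bash
python3 look2.py 11; python3 look.py 11
```

```text
8.35 [0.5637 0.2397 0.1992] [-0.4 -0.   0.9]
8.45 [0.56256991 0.23912892 0.19711816] -6.283647935106292e-05 [-0.39  0.39 -0.14  1.72  0.06  1.04  2.3 ] [ 0.6995877  -0.06707143  0.02984319]
[[-0.961 -0.001 -0.278]
 [ 0.278 -0.001 -0.961]
 [ 0.001 -1.     0.001]]
[-67.3295801   67.10140534  54.51268537]
```

View pics/m11.png

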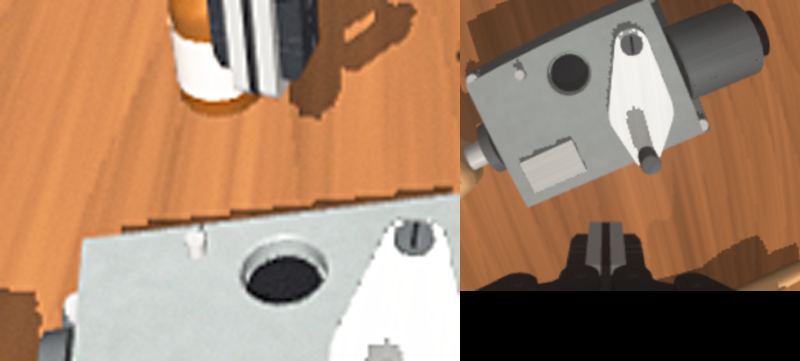

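View pics/top11.png

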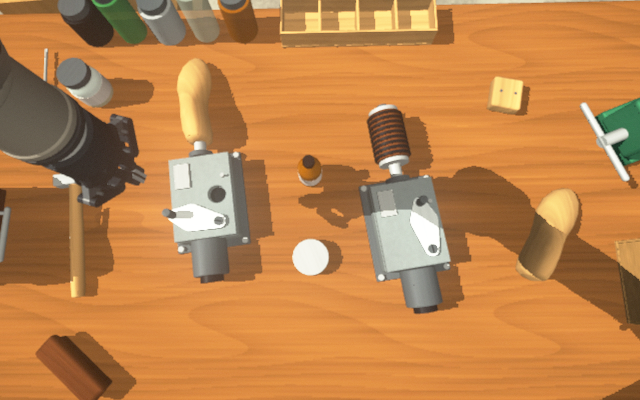

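The port at (216,193) is fully uncovered with the cover about 90° round. The brush cover hasn't moved and the arm is clear of everything.

```bash
python3 - <<'E'
from bench import ticket
print(ticket.hand_in())
E
```

```text
the job is handed in; nothing more can be done
None
```

I swung the cover on the wooden-last case open by pushing its knob round the pivot with the closed fingers. Then I backed off, lifted clear and handed in at about 8.5 s. No verdict came back.

**Last checks:**
- **Port:** the top, side and wrist pictures all show it completely uncovered. I put the cover at roughly 1.3 rad open, judged from the pictures rather than measured.
- **Brush cover:** its knob is at the same pixel position as at the start.
- **Contact:** the gripper hangs free about 0.2 m above the bench, and every force reading was under about 1.5 N.

**What disagreed:**
- **Fingertip height:** the pictures put the closed fingertips about 20 mm behind the reported TCP, while the text says 14 mm ahead. I went by the pictures and lowered in small steps with force checks; nothing was hit.
- **Knob position:** the top and side cameras differed by up to about 9 mm.
- **Refused calls:** my first three move calls were refused for missing keys, and nothing moved.

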